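Stroke the cassette's keepers shut

ROBOT

A 6-joint arm with a two-finger parallel gripper is mounted at the origin on the work surface. World frame = base frame: x ahead of the robot, y to its left, z up, the work surface at z = 0. Lengths are in m, angles in rad, forces in N, time in s.
With the tool pointing down it reaches from about 0.35 to 0.975 m from the base axis. Payload 4.9 kg.
Tool frame: the origin (TCP) lies on the centre line of the jaws, within the pads' length; the fingertips stand 25 mm ahead of it and the grasp point (between the pads) lies 6 mm ahead of it; z points along the fingers, y is the line along which they close (so a half turn about z gives the same grasp; the last joint's range is limited). The gripper opens to 85 mm and grips with 20 to 120 N. Pads are 22 mm wide; open, the fingers measure 114 mm over their backs; the gripper's body (76 mm by 85 mm) begins 54 mm behind the grasp point. The pads swing forward as they close: fully open they stand 13 mm farther back than shut.
Start: joints at [1.222, 0.053, 1.613, -0, 1.476, -0.119], TCP at [0.142, 0.609, 0.256] pointing down, gripper open.
Joint ranges: [-3.01, 3.01], [-1.01, 2.22], [0.06, 2.58], [-1.02, 4.17], [0.09, 2.62], [-3.14, 3.14]. Speed limits (rad/s): [2.57, 2.57, 3.14, 3.14, 3.14, 3.14].

INTERFACE

Orientations are given as a unit quaternion [w, x, y, z].
In Python, from plant import state, grab_frame, get_calibration, job gives the robot as it stands. The module is installed in compiled form; this text tells all that it offers.
- The arm moves only by the tool move_arm, never from a script. Its argument "targets" is a list that holds one entry, the list of rows, each a list of 5 numbers: the opening in per cent of the stroke, from 0 (shut) to 100 (fully open), then the shift along the tool's x, y, z as a fraction of full scale, then the turn about the tool's z as a fraction of full scale. A call has 1 to 5 rows; each row shifts and turns the commanded pose from where the row before left it, along the tool's axes as they then stand; what a row does not reach is not made up. Full scale, the value 1, is 0.6 m for a shift and 6 degrees for a turn. A row lasts 1/12 s, in which the tool goes at most 41.7 mm and 7.16 degrees, less where a joint would pass 70% of its speed; a pose out of reach is approached as far as the arm can. A call with a number of a shift or a turn outside -1 to 1 is refused whole. A call with a gripper value outside its range is refused whole. The fingers move at their own pace and stop on an object; the grip force is fixed at half the most. Time passes only in rows, so rows that do not move let the fingers close. It gives the time, the measured TCP pose, the force, the opening and the grip force at its end, in the units of the state.
- state(): the state, without advancing time (a new reading comes with each control period).
- grab_frame(name): name is "side" or "top" or "wrist"; returns the picture (400x640x3 uint8, red, green, blue); there is no depth.
- get_calibration(name): a dict with "vertical_fov" (degrees; the focal length in pixels is half the picture's height over the tangent of half this angle, whatever the lens; pixels are square), "cx", "cy" (the principal point, pixels), "R" (3x3) and "t" (3): a world point X has camera coordinates R X + t. Camera axes: x right, y down, z forward; pixel columns grow to the right and rows downward; lengths in m; the calibration is good to about 2 mm. A picture is of the moment at which its call begins: read the wrist's pose just before it. get_calibration takes no time and is no camera call; for the wrist camera it gives the pose at the moment of the call.
- job.job_done(): hands the job in; it is judged then, once.
The state is a dict: "time": time; "joint_pos": joint angles; "joint_vel": joint speeds; "joint_efforts": joint torques, N m; "tool_pos": TCP position; "tool_rot": TCP orientation; "contact_force": force on the tool from outside, world axes, zero at the start; "ft_torque": the same for the moment, N m; "gripper_width": opening from 0.0 (shut) to 1.0 (fully open); "grasp_force": force on a finger pad.
Only numpy, scipy, OpenCV 4.12 (cv2) and the standard library are available. Lean on these libraries where they do the work, as an engineer would, in place of code of your own. Each camera call takes 0.05 s, during which the arm holds its last target. There are 200 camera calls.

TASK

Close the loaded instrument cassette for the washer: starting at the robot's right-hand end of the row, run the fingertips lightly along the row of five standing metal keepers towards the robot's left, so that one after the other each folds down flat over its instrument. Work gently, without pressing hard; do not pick up or shove the cassette or its instruments, and leave the jar, cup and spatula where they are.

Things in the scene. Friction and masses are not known exactly. Their poses are not given: they have to be found in the camera images.
- cassette: Loose metal tray, about 1.2 kg, 200 x 256 mm, walls 20 mm high. Origin: centre of underside; x away from the robot, y along the keeper row to the robot's left, z up; yaw to 35 deg. Of three black toothed rails along y, 24 mm high, the middle one (30 mm wide, at x = -20 mm) bears five keepers 42 mm apart. In the slot beside each keeper lies an instrument along x, handle top 21 mm up.
- keeper1 (a joint): Keeper 1 (first from the robot's right): steel flap 32 mm long from hinge pin to tip, 15 wide across the row, 5 thick. Rad: 0 upright, 1.571 folded flat (stop) along the cassette's +y, the robot's left, over an instrument's handle, upper face 32.5 mm above the table. All fold the same way. Friction hinge, 0.012 N m, no spring: stays where left. Starts at 0 to 0.4.
- keeper2 (a joint): Keeper 2 (second from the robot's right): steel flap 32 mm long from hinge pin to tip, 15 wide across the row, 5 thick. Rad: 0 upright, 1.571 folded flat (stop) along the cassette's +y, the robot's left, over an instrument's handle, upper face 32.5 mm above the table. All fold the same way. Friction hinge, 0.012 N m, no spring: stays where left. Starts at 0 to 0.4.
- keeper3 (a joint): Keeper 3 (third from the robot's right): steel flap 32 mm long from hinge pin to tip, 15 wide across the row, 5 thick. Rad: 0 upright, 1.571 folded flat (stop) along the cassette's +y, the robot's left, over an instrument's handle, upper face 32.5 mm above the table. All fold the same way. Friction hinge, 0.012 N m, no spring: stays where left. Starts at 0 to 0.4.
- keeper4 (a joint): Keeper 4 (fourth from the robot's right): steel flap 32 mm long from hinge pin to tip, 15 wide across the row, 5 thick. Rad: 0 upright, 1.571 folded flat (stop) along the cassette's +y, the robot's left, over an instrument's handle, upper face 32.5 mm above the table. All fold the same way. Friction hinge, 0.012 N m, no spring: stays where left. Starts at 0 to 0.4.
- keeper5 (a joint): Keeper 5 (fifth from the robot's right): steel flap 32 mm long from hinge pin to tip, 15 wide across the row, 5 thick. Rad: 0 upright, 1.571 folded flat (stop) along the cassette's +y, the robot's left, over an instrument's handle, upper face 32.5 mm above the table. All fold the same way. Friction hinge, 0.012 N m, no spring: stays where left. Starts at 0 to 0.4.
- hinge1 (a point): Centre of the hinge pin of keeper 1, 30 mm above the table, in the middle of the keeper's width (side lugs reach 32 mm above the table). Axes as the cassette's.
- hinge2 (a point): Centre of the hinge pin of keeper 2, 30 mm above the table, in the middle of the keeper's width (side lugs reach 32 mm above the table). Axes as the cassette's.
- hinge3 (a point): Centre of the hinge pin of keeper 3, 30 mm above the table, in the middle of the keeper's width (side lugs reach 32 mm above the table). Axes as the cassette's.
- hinge4 (a point): Centre of the hinge pin of keeper 4, 30 mm above the table, in the middle of the keeper's width (side lugs reach 32 mm above the table). Axes as the cassette's.
- hinge5 (a point): Centre of the hinge pin of keeper 5, 30 mm above the table, in the middle of the keeper's width (side lugs reach 32 mm above the table). Axes as the cassette's.
- mirror_a: Loose steel dental mirror, disc head 22 mm across at +x, about 170 mm long, handle 9 mm thick, 30 g, lying in one of the cassette's slots. Origin: under the handle, 85 mm from its plain end, 12 mm above the table.
- probe_a: Loose steel dental probe, thin bent tip at +x, about 170 mm long, handle 9 mm thick, 30 g, lying in one of the cassette's slots. Origin: under the handle, 85 mm from its plain end, 12 mm above the table.
- scaler: Loose steel scaler, small flat blade at +x, about 170 mm long, handle 9 mm thick, 30 g, lying in one of the cassette's slots. Origin: under the handle, 85 mm from its plain end, 12 mm above the table.
- probe_b: Loose steel dental probe, thin bent tip at +x, about 170 mm long, handle 9 mm thick, 30 g, lying in one of the cassette's slots. Origin: under the handle, 85 mm from its plain end, 12 mm above the table.
- mirror_b: Loose steel dental mirror, disc head 22 mm across at +x, about 170 mm long, handle 9 mm thick, 30 g, lying in one of the cassette's slots. Origin: under the handle, 85 mm from its plain end, 12 mm above the table.
- spray_jar: White closed jar, 64 mm across, 110 mm tall, standing to the robot's left of the work. Origin: centre of its underside. Bystander.
- cup: Steel cup, 72 mm across the rim, 85 mm tall, standing to the robot's right of the work. Origin: centre of its underside. Bystander.
- spatula: Spatula 190 mm long lying on the table to the robot's right, beyond the cup. Origin: under its middle. Bystander.
Not all that is in view belongs to the job. Leave any brown or orange look-alike of the mirror_a alone. Leave any purple look-alike of the scaler alone.

How it is judged:
On the way, in this order (a step that is already met when the one before it is completed fails the run):
1. keeper 1, first from the robot's right, is folded down (beyond 1.2 rad), before the next one (value of joint keeper1 above 1.2 rad), for 0.02 s.
2. keeper 2, second from the robot's right, is folded down (beyond 1.2 rad), before the next one (value of joint keeper2 above 1.2 rad), for 0.02 s.
3. keeper 3, third from the robot's right, is folded down (beyond 1.2 rad), before the next one (value of joint keeper3 above 1.2 rad), for 0.02 s.
4. keeper 4, fourth from the robot's right, is folded down (beyond 1.2 rad), before the next one (value of joint keeper4 above 1.2 rad), for 0.02 s.
5. keeper 5, fifth from the robot's right, is folded down (beyond 1.2 rad), before the next one (value of joint keeper5 above 1.2 rad), for 0.02 s.
At the end, for the whole second after the job is handed in: All five keepers are folded down to within 0.37 rad (21 degrees) of flat, the cassette is at rest within 20 mm of its first place, the instruments lie in their slots (within 25 mm of their first places) and the jar, cup and spatula are within 20 mm of theirs (value of joint each of keeper1, keeper2, keeper3, keeper4, keeper5 above 1.2 rad and distance of each of cassette, spray_jar, cup, spatula from where it was at the start of the episode below 0.02 m and height (world z) of cassette below 0.01 m and linear speed of cassette below 0.02 m/s and z of each of mirror_a, probe_a, scaler, probe_b, mirror_b in the frame of cassette below 0.02 m and distance of each of mirror_a, probe_a, scaler, probe_b, mirror_b from where it was at the start of the episode below 0.025 m); the robot touches nothing.
It fails at once if the fingers press on the cassette or its keepers with more than 25 N (contact force between the fingers and cassette above 25 N).
It fails at once if the cassette is shoved more than 20 mm or lifted more than 10 mm (distance of cassette from where it was at the start of the episode above 0.02 m or height (world z) of cassette above 0.01 m).
It fails at once if an instrument is shifted more than 25 mm or its origin is lifted above 30 mm (distance of any of mirror_a, probe_a, scaler, probe_b, mirror_b from where it was at the start of the episode above 0.025 m or height (world z) of any of mirror_a, probe_a, scaler, probe_b, mirror_b above 0.03 m).
It fails at once if a bystander is moved more than 20 mm (distance of any of spray_jar, cup, spatula from where it was at the start of the episode above 0.02 m).
It also fails if it takes over 40 s, if anything falls off the work surface, if the arm or the gripper's body presses on something with over 40 N, if the wrist force passes 120 N, or if a joint passes its speed limit or range.

## Working session

There is one attempt and no reset: what is moved stays moved. The work goes in short steps, Python scripts to look and compute and a tool call to move; the robot and the scene stay as the last step left them, time stands still between calls to the robot, and variables do not carry over. Pictures are saved under pics/ and viewed, at most 10 in all, crops included, and the job is handed in when it is done.

Besides the shell and the picture viewer there is one more tool, called after ">>>" as a command line: name --argument value ..., lists and objects as JSON in quotes. move_arm: Moves the arm, as the interface text tells. Shift numbers are shares of 0.6 m and turn numbers shares of 6 degrees, none past 1 either way. Its arguments: {"type":"object","properties":{"targets":{"type":"array"}},"required":["targets"]}

```bash
mkdir -p pics; python3 - <<'E'
from plant import *
import cv2
print(state())
for n in("top","side"):
    im=grab_frame(n); cv2.imwrite(f"pics/{n}0.png",im[:,:,::-1]); c=get_calibration(n); print(n,c)
E
```

```text
{'time': 0.0, 'joint_pos': array([ 1.22199947e+00,  5.33612226e-02,  1.61430774e+00,  2.95868369e-05,
        1.47598672e+00, -1.19006942e-01]), 'joint_vel': array([ 1.79447605e-04,  7.74789237e-05, -1.30339186e-03, -3.15060628e-04,
        9.34677134e-04, -2.58586609e-04]), 'joint_efforts': array([-1.01888570e-03, -3.93691671e+01, -3.70169950e+01, -8.96865072e-05,
        6.87075168e-03,  1.77015232e-05]), 'tool_pos': array([0.14215727, 0.60802971, 0.25505205]), 'tool_rot': array([-2.53404121e-04,  1.14643685e-01,  9.93406141e-01, -1.00001436e-03]), 'contact_force': array([0.06716388, 0.70336109, 0.45475039]), 'ft_torque': array([-0.01767119,  0.00378671,  0.01002815]), 'grasp_force': 0.0, 'gripper_width': 0.9998555678479614}
top {'vertical_fov': 43.09993180791777, 'cx': 316.1876975320572, 'cy': 201.21903363558204, 'R': array([[-0.04542937, -0.99896702, -0.00103366],
       [-0.97887509,  0.0447221 , -0.19950811],
       [ 0.19934825, -0.00805171, -0.97989563]]), 't': array([0.01156822, 0.56830341, 1.23173231])}
side {'vertical_fov': 50.35674325853495, 'cx': 318.8487687018423, 'cy': 191.50457151004645, 'R': array([[ 8.14646174e-01, -5.79958280e-01, -7.07428884e-05],
       [-3.50865980e-01, -4.92751470e-01, -7.96297088e-01],
       [ 4.61784231e-01,  6.48725197e-01, -6.04905730e-01]]), 't': array([-0.46042588,  0.21213841,  1.11685847])}
```

View pics/top0.png

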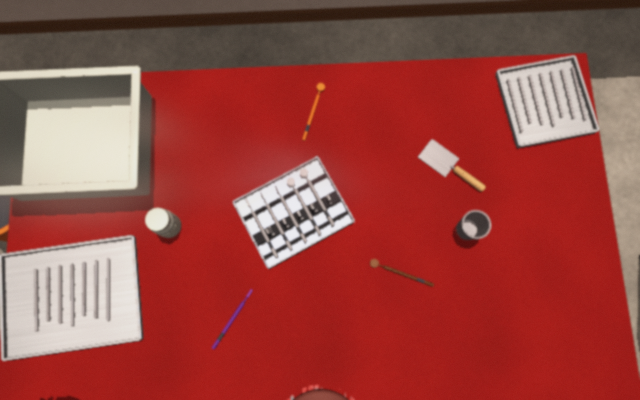

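View pics/side0.png

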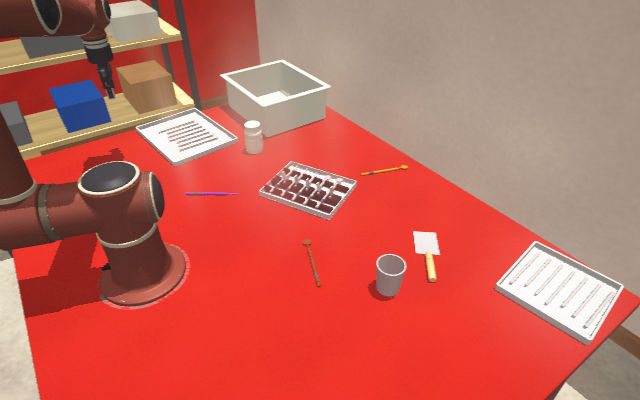

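The top view shows the cassette centred near pixel (293,212), yawed about 28°, with the jar at (162,223) and the cup at (473,227). The side view shows the keepers standing on the cassette at about (308,190). Next I fit the outline and plan a wrist view.

```bash
cat > h.py <<'E'
import numpy as np, cv2
from plant import *
def K(c): 
    f=200/np.tan(np.radians(c["vertical_fov"]/2)); return f
def ray(c,uv):
    f=K(c); d=np.array([(uv[0]-c["cx"])/f,(uv[1]-c["cy"])/f,1.]); R=np.array(c["R"]); return -R.T@c["t"], R.T@d
def onz(c,uv,z):
    o,d=ray(c,uv); return o+d*(z-o[2])/d[2]
def proj(c,X):
    p=np.array(c["R"])@X+c["t"]; f=K(c); return np.array([c["cx"]+f*p[0]/p[2],c["cy"]+f*p[1]/p[2]])
def two(c1,u1,c2,u2):
    o1,d1=ray(c1,u1);o2,d2=ray(c2,u2)
    s=np.linalg.lstsq(np.c_[d1,-d2],o2-o1,rcond=None)[0]
    a=o1+s[0]*d1;b=o2+s[1]*d2
    return (a+b)/2,np.linalg.norm(a-b)
E
python3 - <<'E'
from h import *
from scipy.spatial.transform import Rotation as Ro
def quad(name,roi):
    im=cv2.imread(f"pics/{name}0.png"); h=cv2.cvtColor(im,cv2.COLOR_BGR2HSV)
    red=((h[...,0]<8)|(h[...,0]>172))&(h[...,1]>170)&(h[...,2]>90)
    m=(~red).astype(np.uint8); x0,y0,x1,y1=roi; mm=np.zeros_like(m); mm[y0:y1,x0:x1]=m[y0:y1,x0:x1]
    mm=cv2.morphologyEx(mm,cv2.MORPH_CLOSE,np.ones((9,9)))
    c=max(cv2.findContours(mm,0,2)[0],key=cv2.contourArea)
    return cv2.approxPolyDP(cv2.convexHull(c),6,True)[:,0]
cs={n:get_calibration(n) for n in("top","side")}
for n,r in(("top",(222,145,365,275)),("side",(250,150,365,225))):
    q=quad(n,r); print(n,q.tolist())
    P=np.array([onz(cs[n],p,.02) for p in q]); print(P.round(3).tolist(), P.mean(0).round(4),[np.linalg.norm(P[i]-P[i-1]).round(3) for i in range(len(P))])
    for i in range(len(P)): d=P[i]-P[i-1]; print(np.degrees(np.arctan2(d[1],d[0])).round(1),end=" ")
s=state(); w=get_calibration("wrist"); Rt=Ro.from_quat(s["tool_rot"],scalar_first=True).as_matrix()
print(Rt.round(3)); R=np.array(w["R"]); print("cam in tool",(Rt.T@(-R.T@w["t"]-s["tool_pos"])).round(3),(Rt.T@R.T).round(3),w["vertical_fov"])
E
```

```text
top [[318, 155], [355, 221], [268, 269], [232, 200], [275, 164]]
[[0.701, -0.025, 0.02], [0.519, -0.113, 0.02], [0.405, 0.116, 0.02], [0.589, 0.206, 0.02], [0.682, 0.09, 0.02]] [0.5793 0.0548 0.02  ] [np.float64(0.117), np.float64(0.203), np.float64(0.256), np.float64(0.205), np.float64(0.148)]
-80.3 -154.3 116.4 26.0 -51.3 side [[250, 150], [294, 150], [356, 179], [330, 219], [258, 195]]
[[0.503, 0.349, 0.02], [0.635, 0.256, 0.02], [0.704, -0.019, 0.02], [0.512, -0.131, 0.02], [0.395, 0.094, 0.02]] [0.55   0.1099 0.02  ] [np.float64(0.277), np.float64(0.162), np.float64(0.283), np.float64(0.222), np.float64(0.254)]
67.1 -35.5 -75.9 -149.6 117.4 [[-0.974  0.228 -0.001]
 [ 0.228  0.974 -0.002]
 [ 0.    -0.002 -1.   ]]
cam in tool [ 0.082 -0.    -0.117] [[ 0.    -0.947 -0.32 ]
 [ 1.     0.     0.   ]
 [-0.    -0.32   0.947]] 65.10186312740596
```

Fitted cassette: centre (0.554, 0.046), yaw 26.2°, sides 0.204 × 0.256 m, which matches the given size. I move the wrist camera over it and shut the fingers on the way.

>>> move_arm --targets '[[[0,-0.054,-0.0375,0.0036,0],[0,-0.054,-0.0375,0.0036,0],[0,-0.054,-0.0375,0.0036,0],[0,-0.054,-0.0375,0.0036,0],[0,-0.054,-0.0375,0.0036,0]]]'

```text
time: 0.52
tool_pos: [0.275, 0.4605, 0.2448]
tool_rot: [-0.0, 0.114, 0.993, -0.0]
contact_force: [0.5, 0.5, -0.2]
gripper_width: 0.3
grasp_force: 0.0
```

>>> move_arm --targets '[[[0,-0.054,-0.0375,0.0036,0],[0,-0.054,-0.0375,0.0036,0],[0,-0.054,-0.0375,0.0036,0],[0,-0.054,-0.0375,0.0036,0],[0,-0.054,-0.0375,0.0036,0]]]'

```text
time: 0.93
tool_pos: [0.4073, 0.3139, 0.2342]
tool_rot: [-0.0, 0.115, 0.993, -0.0]
contact_force: [0.7, 0.3, 1.0]
gripper_width: 0.0
grasp_force: 0.0
```

>>> move_arm --targets '[[[0,-0.054,-0.0375,0.0036,0],[0,-0.054,-0.0375,0.0036,0],[0,-0.054,-0.0375,0.0036,0],[0,-0.054,-0.0375,0.0036,0],[0,-0.054,-0.0375,0.0036,0]]]'

```text
time: 1.35
tool_pos: [0.5394, 0.1674, 0.2234]
tool_rot: [-0.0, 0.115, 0.993, -0.0]
contact_force: [1.0, 0.8, -0.3]
gripper_width: 0.003
grasp_force: 0.0
```

>>> move_arm --targets '[[[0,-0.054,-0.0375,0.0036,-1],[0,0,0,0,-1],[0,0,0,0,-1],[0,0,0,0,-1],[0,0,0,0,-1]]]'

```text
time: 1.77
tool_pos: [0.565, 0.1394, 0.2209]
tool_rot: [-0.001, -0.149, 0.989, 0.0]
contact_force: [-0.1, 0.8, -0.4]
gripper_width: -0.0
grasp_force: 0.0
```

>>> move_arm --targets '[[[0,0,0,0,-1],[0,0,0,0,-0.57],[0,0,0,0,0],[0,0,0,0,0]]]'

```text
time: 2.1
tool_pos: [0.5648, 0.1399, 0.2212]
tool_rot: [-0.0, -0.226, 0.974, 0.0]
contact_force: [0.2, -0.3, -0.2]
gripper_width: -0.003
grasp_force: 0.0
```

Second view 0.13 m further along −ey (tool −y), after a picture here.

```bash
python3 - <<'E'
from h import *
import pickle
d={}
for n in("wrist","side"):
    c=get_calibration(n); im=grab_frame(n); cv2.imwrite(f"pics/{n}A.png",im[:,:,::-1]); d[n]=c
pickle.dump(d,open("A.pkl","wb"))
E
```

>>> move_arm --targets '[[[0,0,-0.06,0,0],[0,0,-0.06,0,0],[0,0,-0.06,0,0],[0,0,-0.04,0,0],[0,0,0,0,0]]]'

```text
time: 2.62
tool_pos: [0.625, 0.0176, 0.2217]
tool_rot: [0.0, -0.225, 0.974, -0.001]
contact_force: [-0.3, 0.9, 0.4]
gripper_width: 0.002
grasp_force: 0.0
```

```bash
python3 - <<'E'
from h import *
import pickle
c=get_calibration("wrist"); im=grab_frame("wrist"); cv2.imwrite("pics/wristB.png",im[:,:,::-1])
pickle.dump(c,open("B.pkl","wb")); print(state()["tool_pos"])
E
```

```text
[0.62412326 0.0195621  0.22151347]
```

View pics/wristA.png

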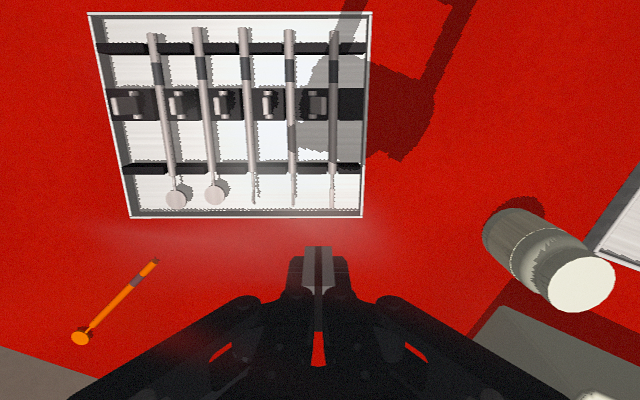

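View pics/wristB.png

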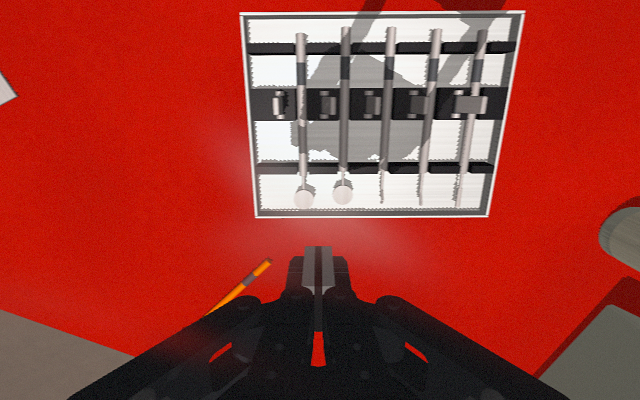

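View A: cassette x 88–372, keeper rail at row ~104, keepers at columns ~130, 180, 224, 270, 315; shut fingertips near (318,248). View B shows the same rail with keepers at about 280–470. I enlarge the rails.

```bash
python3 - <<'E'
import cv2,numpy as np
a=cv2.imread("pics/wristA.png")[80:130,95:355]; b=cv2.imread("pics/wristB.png")[80:130,240:500]
cv2.imwrite("pics/crop1.png",cv2.resize(np.vstack([a,b]),None,fx=3,fy=4,interpolation=cv2.INTER_CUBIC))
s=cv2.imread("pics/sideA.png")[40:220,200:440]
cv2.imwrite("pics/crop2.png",cv2.resize(s,None,fx=3,fy=3,interpolation=cv2.INTER_CUBIC))
E
```

```text
(no output)
```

View pics/crop1.png

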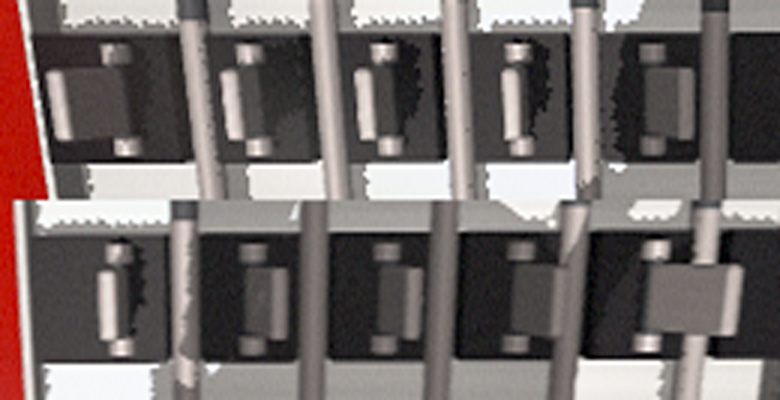

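View pics/crop2.png

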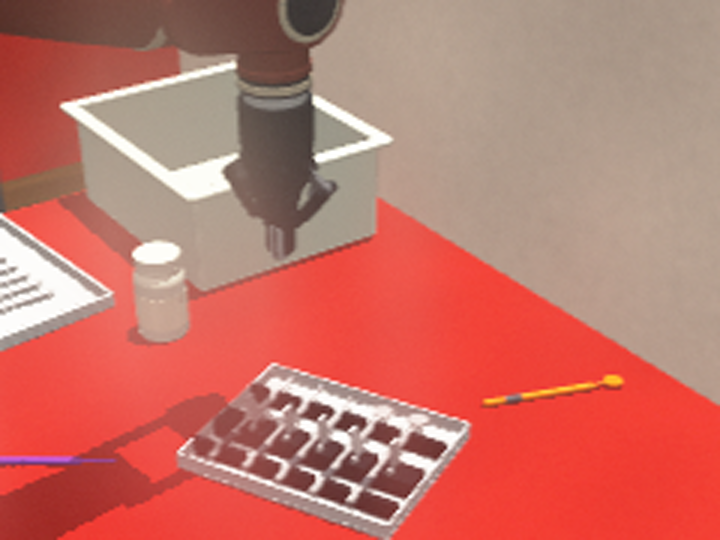

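The crop shows the paired hinge lugs of all five keepers clearly in both views, every keeper near upright. In the side crop the shut fingertips end at about (280,258). Now I triangulate the hinges and check the fingertip length.

```bash
python3 - <<'E'
from h import *
import pickle
from scipy.spatial.transform import Rotation as Ro
A=pickle.load(open("A.pkl","rb"));B=pickle.load(open("B.pkl","rb")); W=A["wrist"]
ua=[(116,53),(248,54),(382,53),(517,53),(652,54)];la=[(127,146),(258,146),(388,146),(521,146),(656,146)]
ub=[(120,50),(254,50),(386,51),(523,50),(656,50)];lb=[(121,146),(251,144),(384,144),(515,144),(648,143)]
f=lambda p,x0:((p[0]+.5)/3-.5+x0,(p[1]+.5)/4-.5+80)
H=[]
for i in range(5):
    P,e=two(W,f(ua[i],95),B,f(ub[i],240));Q,e2=two(W,f(la[i],95),B,f(lb[i],240))
    H.append((P+Q)/2); print(i+1,P.round(4),Q.round(4),round(e,4),round(e2,4),np.linalg.norm(P-Q).round(4))
H=np.array(H); d=np.polyfit(range(5),H,1)[0]; print("pitch",np.linalg.norm(d),"dir",np.degrees(np.arctan2(d[1],d[0])),"mean",H.mean(0))
s=state();R=Ro.from_quat(s["tool_rot"],scalar_first=True).as_matrix();print(R.round(4),s["tool_pos"])
for z in(.025,.038):
    print(z,[proj(B,s["tool_pos"]+R@[x,0,z]).round(1).tolist() for x in(.011,-.011)])
RA=R; tA=np.array([.5648,.1399,.2212])
for z in(.025,.038): print("side",z,(3*(proj(A["side"],tA+R@[0,0,z])-[200,40])).round(0))
for h,n in((H[0],1),(H[4],5)): print("tool coords",n,(R.T@(h-s["tool_pos"])).round(4))
E
```

```text
1 [ 0.5666 -0.0509  0.0303] [ 0.5861 -0.0421  0.0299] 0.0007 0.0 0.0214
2 [ 0.5484 -0.0135  0.0319] [ 0.5677 -0.0049  0.0294] 0.0007 0.0003 0.0212
3 [0.5304 0.0234 0.0305] [0.549  0.0328 0.0316] 0.0002 0.0001 0.021
4 [0.5117 0.0612 0.0318] [0.5307 0.0705 0.0302] 0.0002 0.0 0.0212
5 [0.4935 0.0987 0.0304] [0.5118 0.109  0.0287] 0.0003 0.0001 0.0211
pitch 0.04184938042457989 dir 116.10870061668345 mean [0.53959445 0.02842506 0.03046545]
[[-8.986e-01 -4.387e-01 -3.000e-04]
 [-4.387e-01  8.986e-01 -0.000e+00]
 [ 3.000e-04  1.000e-04 -1.000e+00]] [0.62412326 0.0195621  0.22151347]
0.025 [[322.3, 242.4], [322.2, 280.1]]
0.038 [[322.1, 231.6], [321.9, 267.1]]
side 0.025 [280. 255.]
side 0.038 [280. 266.]
tool coords 1 [ 0.0719 -0.0384  0.1914]
tool coords 5 [0.0721 0.129  0.192 ]
```

Hinges triangulate at 30.5 mm height with 41.85 mm pitch along 116.1°, matching the text. The tip length agrees with 25 mm. I go to the right of keeper 1 with fingertips at about 37 mm.

>>> move_arm --targets '[[[0,0.04,-0.0433,0,0],[0,0.04,-0.0433,0,0],[0,0.04,-0.0433,0,0],[0,0,0,0.06,0],[0,0,0,0.06,0]]]'

```text
time: 3.08
tool_pos: [0.5951, -0.0815, 0.1526]
tool_rot: [0.004, -0.226, 0.974, -0.002]
contact_force: [-0.1, -0.1, -1.6]
gripper_width: -0.002
grasp_force: 0.0
```

>>> move_arm --targets '[[[0,0,0,0.05,0],[0,0,0,0.05,0],[0,0,0,0.03,0],[0,0,0,0,0],[0,0,0,0,0]]]'

```text
time: 3.5
tool_pos: [0.5924, -0.0791, 0.0707]
tool_rot: [-0.001, -0.227, 0.974, 0.001]
contact_force: [-0.1, -0.2, 0.5]
gripper_width: -0.0
grasp_force: 0.0
```

```bash
python3 - <<'E'
from h import *
import pickle
from scipy.spatial.transform import Rotation as Ro
s=state();R=Ro.from_quat(s["tool_rot"],scalar_first=True).as_matrix();p=s["tool_pos"]
m=np.array([.5396,.0284,.0305]);e=np.array([np.cos(np.radians(116.11)),np.sin(np.radians(116.11)),0])*.0419
for k in(-2,2): print((R.T@(m+k*e-p)).round(4))
print(p,s["contact_force"])
# tip height by side view
c=get_calibration("side");im=grab_frame("side");t=[proj(c,p+R@[0,0,z]).round(1) for z in(.0,.025)];print(t)
u,v=t[1].astype(int);cv2.imwrite("pics/tip.png",cv2.resize(im[v-70:v+50,u-80:u+80,::-1],None,fx=5,fy=5,interpolation=cv2.INTER_CUBIC));print(u-80,v-70)
E
```

```text
[-0.0001  0.0359  0.0403]
[-0.0006  0.2035  0.0407]
[ 0.59241394 -0.07905521  0.07074922] [-0.12356395 -0.18063975  0.52872229]
[array([341.2, 187.2]), array([340.9, 193.7])]
260 123
```

View pics/tip.png

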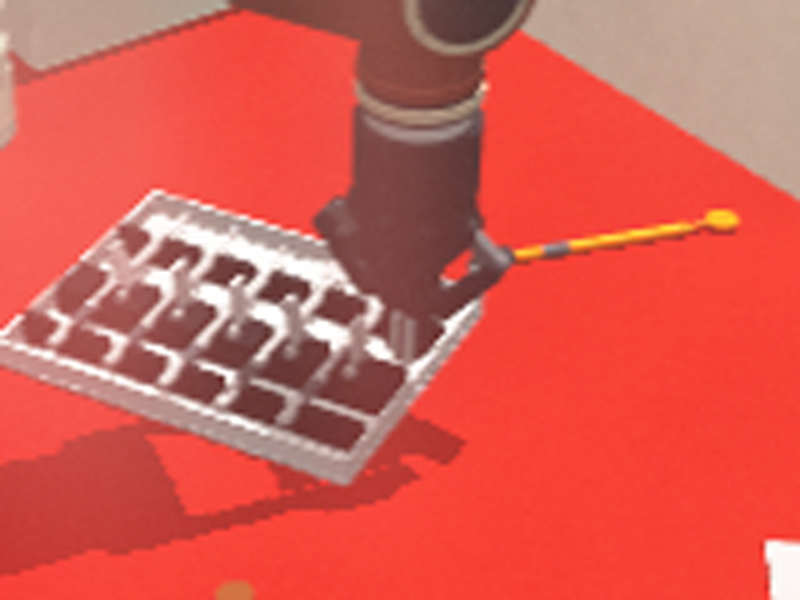

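The fingertip is where computed (crop 403,358), just right of keeper 1. I lower to tip height ~37 mm and start the sweep.

>>> move_arm --targets '[[[0,0,0,0.0145,0],[0,0,0.01,0,0],[0,0,0.01,0,0],[0,0,0.01,0,0],[0,0,0.01,0,0]]]'

```text
time: 3.97
tool_pos: [0.5829, -0.0581, 0.0638]
tool_rot: [0.001, -0.227, 0.974, -0.0]
contact_force: [1.2, -0.6, 1.4]
gripper_width: 0.0
grasp_force: 0.4
```

>>> move_arm --targets '[[[0,0,0.01,0,0],[0,0,0.01,0,0],[0,0,0.01,0,0],[0,0,0.01,0,0],[0,0,0.01,0,0]]]'

```text
time: 4.38
tool_pos: [0.5693, -0.0311, 0.0631]
tool_rot: [0.0, -0.227, 0.974, 0.0]
contact_force: [0.1, -0.7, 0.1]
gripper_width: 0.0
grasp_force: 0.2
```

Forces are small, so I continue.

>>> move_arm --targets '[[[0,0,0.012,0,0],[0,0,0.012,0,0],[0,0,0.012,0,0],[0,0,0.012,0,0],[0,0,0.012,0,0]]]'

```text
time: 4.8
tool_pos: [0.5533, 0.0012, 0.0631]
tool_rot: [0.0, -0.227, 0.974, 0.0]
contact_force: [-0.2, -0.5, 1.8]
gripper_width: -0.002
grasp_force: 0.3
```

```bash
python3 - <<'E'
from h import *
im=grab_frame("wrist");cv2.imwrite("pics/m1.png",im[:,:,::-1]);s=state();print(s["tool_pos"],s["contact_force"])
E
```

```text
[0.55264034 0.00224585 0.06286533] [-0.1693892   0.72589119 -0.8214669 ]
```

View pics/m1.png

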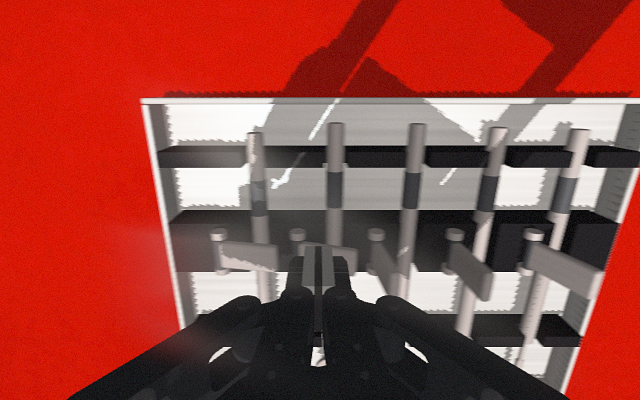

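Keeper 1 (220–277, 255) lies flat over its instrument, keeper 2 (300–355) is folding under the fingertips, and keepers 3–5 still stand. I continue the sweep.

>>> move_arm --targets '[[[0,0,0.012,0,0],[0,0,0.012,0,0],[0,0,0.012,0,0],[0,0,0.012,0,0],[0,0,0.012,0,0]]]'

```text
time: 5.27
tool_pos: [0.5375, 0.0333, 0.0631]
tool_rot: [0.0, -0.227, 0.974, -0.0]
contact_force: [0.7, -0.2, 0.1]
gripper_width: 0.003
grasp_force: 0.4
```

>>> move_arm --targets '[[[0,0,0.012,0,0],[0,0,0.012,0,0],[0,0,0.012,0,0],[0,0,0.012,0,0],[0,0,0.012,0,0]]]'

```text
time: 5.68
tool_pos: [0.5215, 0.0656, 0.0631]
tool_rot: [0.0, -0.227, 0.974, -0.0]
contact_force: [-0.4, -1.3, 0.7]
gripper_width: 0.0
grasp_force: 0.7
```

>>> move_arm --targets '[[[0,0,0.012,0,0],[0,0,0.012,0,0],[0,0,0.012,0,0],[0,0,0.012,0,0],[0,0,0.012,0,0]]]'

```text
time: 6.1
tool_pos: [0.5054, 0.098, 0.063]
tool_rot: [-0.0, -0.227, 0.974, -0.0]
contact_force: [-0.7, -0.4, 0.0]
gripper_width: -0.002
grasp_force: 0.5
```

>>> move_arm --targets '[[[0,0,0.012,0,0],[0,0,0.012,0,0],[0,0,0.012,0,0],[0,0,0.012,0,0],[0,0,0.012,0,0]]]'

```text
time: 6.52
tool_pos: [0.4895, 0.1304, 0.063]
tool_rot: [-0.0, -0.227, 0.974, 0.0]
contact_force: [0.2, 0.0, 0.2]
gripper_width: -0.0
grasp_force: 0.1
```

>>> move_arm --targets '[[[0,0,0.012,0,0],[0,0,0.012,0,0],[0,0,0,0,0],[0,0,0,-0.05,0],[0,0,0,-0.06,0]]]'

```text
time: 6.93
tool_pos: [0.4805, 0.1423, 0.1261]
tool_rot: [-0.004, -0.227, 0.974, 0.0]
contact_force: [2.0, -0.1, 0.0]
gripper_width: -0.001
grasp_force: 0.0
```

>>> move_arm --targets '[[[0,-0.06,0,-0.03,0],[0,-0.06,0,-0.03,0],[0,0,-0.06,-0.03,0],[0,0,-0.06,-0.03,0],[0,0,0,0,0]]]'

```text
time: 7.35
tool_pos: [0.5846, 0.1061, 0.206]
tool_rot: [0.004, -0.225, 0.974, -0.002]
contact_force: [-0.1, 0.7, 1.0]
gripper_width: -0.001
grasp_force: 0.0
```

```bash
python3 - <<'E'
from h import *
c=get_calibration("wrist");im=grab_frame("wrist");cv2.imwrite("pics/end.png",im[:,:,::-1]);s=state();print(s["tool_pos"],s["contact_force"])
m=np.array([.5396,.0284,.0305]);e=np.array([np.cos(np.radians(116.11)),np.sin(np.radians(116.11)),0])
for k in range(-2,3):
    h=m+k*.0419*e; print(proj(c,h).round(0), "flat tip",proj(c,h+.032*e).round(0),"at 1.2",proj(c,h+.032*(np.sin(1.2)*e+[0,0,np.cos(1.2)])).round(0))
E
```

```text
[0.58263681 0.10785635 0.20391812] [-0.38252043  0.68643529 -0.2998856 ]
[169. 100.] flat tip [205. 100.] at 1.2 [198. 101.]
[216. 100.] flat tip [252. 100.] at 1.2 [247. 101.]
[263. 100.] flat tip [299. 100.] at 1.2 [295. 101.]
[310. 100.] flat tip [346. 100.] at 1.2 [344. 101.]
[357. 100.] flat tip [393. 100.] at 1.2 [393. 101.]
```

View pics/end.png

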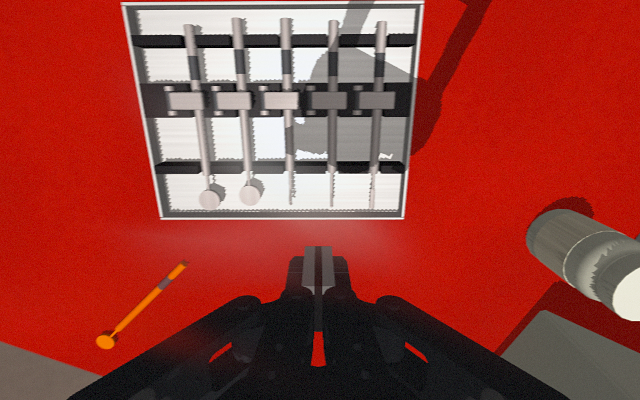

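All five keepers lie folded, with tips at columns 204, 252, 299, 346 and 394, matching the flat prediction. The hinges are where they were, so the cassette has not moved.

```bash
python3 -c "
from plant import job
print(job.job_done())"
```

```text
the job is handed in; nothing more can be done
None
```

I folded all five keepers flat in order, right to left, with contact forces of only a few newtons; the last picture shows the cassette still in place, and I handed the job in, though no verdict came back.

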